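# Push the row of chessboard blanks home and shut the keeper

### The arm

A 6-joint arm with a two-finger parallel gripper is mounted at the origin on the work surface. World frame = base frame: x ahead of the robot, y to its left, z up, the work surface at z = 0. Lengths are in m, angles in rad, forces in N, time in s.
With the tool pointing down it reaches from about 0.25 to 0.775 m from the base axis. Payload 4 kg.
Tool frame: the origin (TCP) lies on the centre line of the jaws, within the pads' length; the fingertips stand 25 mm ahead of it and the grasp point (between the pads) lies 6 mm ahead of it; z points along the fingers, y is the line along which they close (so a half turn about z gives the same grasp; the last joint's range is limited). The gripper opens to 94 mm and grips with 3 to 60 N. Pads are 16 mm wide; open, the fingers measure 119 mm over their backs; the gripper's body (75 mm by 177 mm) begins 78 mm behind the grasp point.
Start: joints at [-1.24, 0.087, 1.371, -0, 1.684, -0.103], TCP at [0.231, -0.499, 0.194] pointing down, gripper open.
Joint ranges: [-3.1, 3.1], [-0.76, 2.03], [0.27, 2.55], [-1.08, 4.22], [0.17, 2.65], [-2.57, 2.57]. Speed limits (rad/s): [2.79, 2.79, 3.14, 3.14, 3.14, 3.14].

### API

Orientations are given as [roll, pitch, yaw] about the fixed x, y, z axes, in that order (R = Rz(yaw) Ry(pitch) Rx(roll)).
In Python, from bench import robot, imaging gives the robot as it stands. The module is installed in compiled form; this text tells all that it offers.
- The arm moves only by the tool drive_tool, never from a script. Its argument "series" is a list of rows, each a list of 3 entries, a list of its own where there are three numbers: the finger opening in m, from 0 to 0.094, then the shift along the tool's x, y, z in m, then the turn, a rotation vector about the tool's x, y, z in rad. A call has 1 to 5 rows; each row is the pose to reach, as a shift and turn from the pose commanded when the call began, along the tool's axes at that moment; what a row does not reach only later rows make up. A row lasts 1/8 s, in which the tool goes at most 62.5 mm and 10.7 degrees, less where a joint would pass 70% of its speed; a pose out of reach is approached as far as the arm can. A call with a gripper value outside its range is refused whole. The fingers move at their own pace and stop on an object; the grip force is fixed at half the most. Time passes only in rows, so rows that repeat a pose let the fingers close. It gives the time, the measured TCP pose, the force, the opening and the grip force at its end, in the units of the state.
- robot.get_obs(): the state, without advancing time (a new reading comes with each control period).
- imaging.snapshot(name): name is "side" or "top"; returns the picture (400x640x3 uint8, red, green, blue); there is no depth.
- imaging.get_calibration(name): a dict with "intrinsics" (3x3 intrinsics, pixels), "k1" (the pictures are not rectified: a ray, as slopes to the right and down, at radius r is drawn at 1 + k1 r^2 times it, then the intrinsics apply), "position" and "rotation" of the camera in the world. Camera axes: x right, y up, looking along -z (the intrinsics and any distortion apply to the point x, -y, -z); pixel columns grow to the right and rows downward; lengths in m; the calibration is good to about 2 mm. A picture is of the moment at which its call begins. get_calibration takes no time and is no camera call.
- robot.close_job(): hands the job in; it is judged then, once.
The state is a dict: "time": time; "joint_positions": joint angles; "qvel": joint speeds; "joint_torque": joint torques, N m; "tool_pos": TCP position; "ee_rot": TCP orientation; "wrist_force": force on the tool from outside, world axes, zero at the start; "wrist_torque": the same for the moment, N m; "width": finger opening in m; "finger_force": force on a finger pad.
Only numpy, scipy, OpenCV 4.12 (cv2) and the standard library are available. Lean on these libraries where they do the work, as an engineer would, in place of code of your own. Each camera call takes 0.05 s, during which the arm holds its last target. There are 200 camera calls.

### The job

Push the whole row of wooden blanks along the channel of the jig as one train, from behind its last blank, until it is fully home against the end stop. Then push the brass keeper round by its peg until it lies straight across the channel behind the row, as far as it goes, and let go. Use the fingers only to push: lift or tip no blank, do not let the row come apart, and leave the pawn, the jar and the chisel alone.

Things in the scene. Friction and masses are not known exactly. Their poses are not given: they have to be found in the camera images.
- jig: plywood jig fixed to the bench, 130 (x) by 400 mm (y). A channel 36 mm wide runs along its y, centred on x = 0, floor 12 mm above the bench; aluminium fences beside it rise 8 mm above the floor (near: x -36 to -18, far: x 18 to 66, both y -190 to 170 mm). At y = +170 mm a dark wooden end stop, 36 mm above the floor, closes it. Origin: on the bench under the board's middle; z up
- stop_face (a point): point on the end stop's face, at the middle of the channel, at floor level (12 mm above the bench); axes as the jig's. The first blank is home when its face lies against this face
- blank1: first of a row of five touching square wooden blanks, 34 x 34 mm and 36 mm tall, about 30 g, standing in the jig's channel; blank1 is nearest the end stop and blank5 is the last; light and dark woods alternate. Origin: centre of its underside; its axes are parallel to the jig's
- blank2: second of a row of five touching square wooden blanks, 34 x 34 mm and 36 mm tall, about 30 g, standing in the jig's channel; blank1 is nearest the end stop and blank5 is the last; light and dark woods alternate. Origin: centre of its underside; its axes are parallel to the jig's
- blank3: third of a row of five touching square wooden blanks, 34 x 34 mm and 36 mm tall, about 30 g, standing in the jig's channel; blank1 is nearest the end stop and blank5 is the last; light and dark woods alternate. Origin: centre of its underside; its axes are parallel to the jig's
- blank4: fourth of a row of five touching square wooden blanks, 34 x 34 mm and 36 mm tall, about 30 g, standing in the jig's channel; blank1 is nearest the end stop and blank5 is the last; light and dark woods alternate. Origin: centre of its underside; its axes are parallel to the jig's
- blank5: last of a row of five touching square wooden blanks, 34 x 34 mm and 36 mm tall, about 30 g, standing in the jig's channel; blank1 is nearest the end stop and blank5 is the last; light and dark woods alternate. Origin: centre of its underside; its axes are parallel to the jig's
- keeper (a joint): angle (rad) of the keeper, a brass bar 74 mm long from its pivot, 14 mm wide, 22 to 32 mm above the bench. It turns level about an upright pivot on the far fence and stays where left (0.7 N at the peg). 0: points along the jig's +x, away from the channel; 1.57: along -y; 3.14 (limit): along -x, straight across the channel behind the row, closed. Grows clockwise from above
- keeper_pivot (a point): on the keeper's pivot axis, level with the bar's top, 32 mm above the bench; at x = 42 mm, y = -10 mm in the jig. When closed the bar's face stands 3 mm behind the last blank of a row that is home
- keeper_peg (a point): top of the upright wooden peg on the keeper, 12 mm in diameter, 28 mm tall (from 32 to 60 mm above the bench), 62 mm from the pivot; its axes turn with the keeper (x from the pivot to the peg)
- pawn: bystander: a turned wooden chess pawn, 32 mm in diameter, 60 mm tall, standing on the bench. Origin: centre of its underside
- jar: bystander: a closed glass jar, 52 mm in diameter, 60 mm tall, standing on the bench. Origin: centre of its underside
- chisel: bystander: a chisel lying on the bench, 227 mm long, 26 mm high, along its own y axis, blade to +y (from -110 to +117 mm). Origin: under the handle's blade end
Mind the look-alikes: they are no part of the job. What is shaped like the blank1 but pink is not meant. Leave any blue look-alike of the blank5 alone.

How it is judged:
By the outcome, as a careful person would: the job done as asked, in the order asked, and still so for the second after the job is handed in, with the robot touching nothing.
It also fails if it takes over 51 s, if anything falls off the work surface, if the arm or the gripper's body presses on something with over 40 N, if the wrist force passes 120 N, or if a joint passes its speed limit or range.

## Working session

There is one attempt and no reset: what is moved stays moved. The work goes in short steps, Python scripts to look and compute and a tool call to move; the robot and the scene stay as the last step left them, time stands still between calls to the robot, and variables do not carry over. Pictures are saved under pics/ and viewed, at most 10 in all, crops included, and the job is handed in when it is done.

Besides the shell and the picture viewer there is one more tool, called after "Emit:" as name(argument=value, ...), one argument or row to a line, values as JSON. drive_tool: Moves the arm, as the interface text tells. Its arguments: {"type":"object","properties":{"series":{"type":"array"}},"required":["series"]}

```bash
mkdir -p pics; python3 - <<'E'
from bench import robot, imaging
import cv2
for n in("side","top"):
    im=imaging.snapshot(n); cv2.imwrite(f"pics/{n}0.png",im[:,:,::-1])
    c=imaging.get_calibration(n); print(n,c)
print(robot.get_obs())
E
```

```text
side {'intrinsics': array([[411.85559258,   0.        , 316.4251384 ],
       [  0.        , 411.85559258, 203.43534932],
       [  0.        ,   0.        ,   1.        ]]), 'k1': 0.03581977059614968, 'position': array([ 0.52259007, -0.53040078,  0.4970839 ]), 'rotation': array([ 0.90233621,  0.02328862, -0.14094137])}
top {'intrinsics': array([[394.53896551,   0.        , 319.67903198],
       [  0.        , 394.53896551, 198.55310287],
       [  0.        ,   0.        ,   1.        ]]), 'k1': -0.019696398528497774, 'position': array([ 0.55547014, -0.00971208,  0.76522059]), 'rotation': array([ 0.04426434,  0.04216773, -1.58646128])}
{'time': 0.1, 'joint_positions': array([-1.24008101e+00,  8.78565125e-02,  1.37210810e+00,  5.67004058e-06,
        1.68360559e+00, -1.03132138e-01]), 'qvel': array([ 0.00103879, -0.00136048, -0.00172853,  0.00038275,  0.00046438,
       -0.00139571]), 'joint_torque': array([ 2.87430237e-03, -3.41250587e+01, -3.03301978e+01,  7.20877480e-02,
        3.05026013e-02, -9.05659863e-05]), 'tool_pos': array([ 0.231011  , -0.49855479,  0.19293216]), 'ee_rot': array([-3.13962619e+00, -2.09192402e-04,  4.33847884e-01]), 'wrist_force': array([-0.18743951,  0.29487184,  0.29445161]), 'wrist_torque': array([-0.00855787,  0.02047854,  0.00605763]), 'finger_force': 0.0, 'width': 0.09388175719289306}
```

View pics/side0.png

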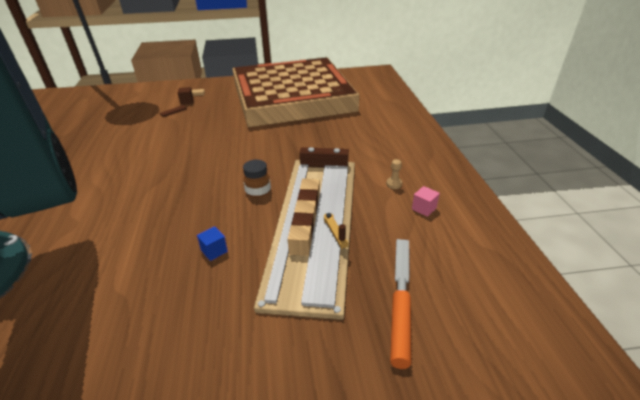

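View pics/top0.png

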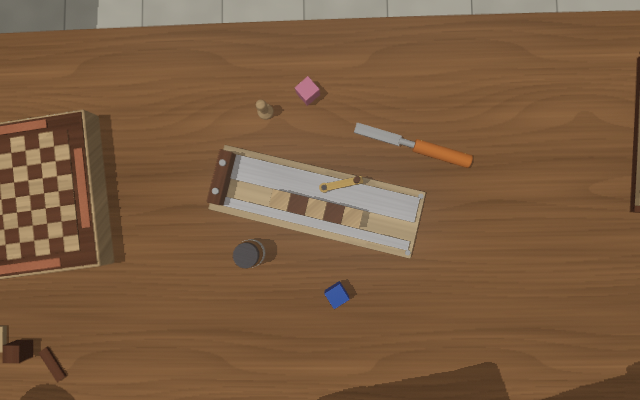

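The side view shows the jig with its stop at the far end (325,157), the row of blanks (300,240)-(312,180) and the keeper peg near (341,232). In the top view the jig's corners are at about (222,147), (425,192), (410,256) and (209,210), with the keeper pivot at about (324,188) and the peg at about (357,180). I'll enlarge both.

```bash
python3 - <<'E'
import cv2
a=cv2.imread("pics/top0.png")[140:265,200:435]; cv2.imwrite("pics/tc.png",cv2.resize(a,None,fx=3.4,fy=3.4,interpolation=cv2.INTER_CUBIC)) 
a=cv2.imread("pics/side0.png")[140:325,240:370]; cv2.imwrite("pics/sc.png",cv2.resize(a,None,fx=3.2,fy=3.2,interpolation=cv2.INTER_CUBIC))
E
```

```text
(no output)
```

View pics/tc.png

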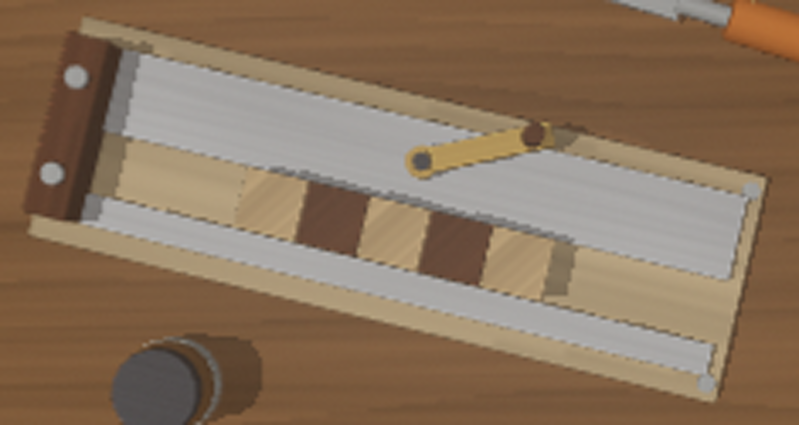

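View pics/sc.png

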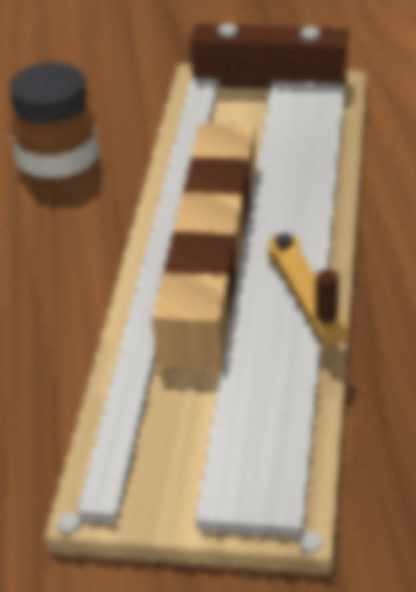

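Both crops show the fence ends, the pivot, the peg and the row clearly. I'll fit the jig pose from both views and triangulate the key points.

```bash
cat > h.py <<'E'
import numpy as np
from scipy.spatial.transform import Rotation as R
from scipy.optimize import least_squares
from bench import imaging
C={n:imaging.get_calibration(n) for n in("side","top")}
def proj(n,P):
    c=C[n]; q=(np.atleast_2d(P)-c["position"])@R.from_euler("xyz",c["rotation"]).as_matrix()
    s=np.c_[q[:,0],-q[:,1]]/-q[:,2:]; s=s*(1+c["k1"]*(s**2).sum(1))[:,None]
    K=c["intrinsics"]; return s@K[:2,:2].T+K[:2,2]
def tri(ps,pt):
    r=least_squares(lambda P:np.r_[proj("side",P)[0]-ps,proj("top",P)[0]-pt],[.55,0,.03]); return r.x,abs(r.fun).max()
T=lambda u,v:np.array([(u+.5)/3.4-.5+200,(v+.5)/3.4-.5+140])
S=lambda u,v:np.array([(u+.5)/3.2-.5+240,(v+.5)/3.2-.5+140])
def J(p,P): # jig->world
    c,s=np.cos(p[2]),np.sin(p[2]); P=np.atleast_2d(P); return np.c_[p[0]+c*P[:,0]-s*P[:,1],p[1]+s*P[:,0]+c*P[:,1],P[:,2]+p[3]]
E
cat > fit.py <<'E'
from h import *
for k,a,b in [("pivot",S(284,241),T(422,160)),("peg",S(327,273),T(534,134)),("b5far",S(225,318),T(553,240)),("b5near",S(157,308),T(541,299)),("fence18",S(200,527),T(730,279)),("fence66",S(302,530),T(746,197)),("fence-36",S(82,515),T(706,376))]: 
    x,e=tri(a,b);print(k,x.round(4),round(e,2))
obs=[("top",T(83,18),(65,200,12)),("top",T(767,178),(65,-200,12)),("top",T(746,197),(66,-190,20)),("top",T(730,279),(18,-190,20)),("top",T(713,344),(-18,-190,20)),("top",T(706,376),(-36,-190,20)),("top",T(32,222),(-65,200,12)),("top",T(422,160),(42,-10,32)),
("side",S(82,515),(-36,-190,20)),("side",S(113,520),(-18,-190,20)),("side",S(200,527),(18,-190,20)),("side",S(302,530),(66,-190,20)),("side",S(284,241),(42,-10,32))]
def f(p):
    r=[]
    for n,u,P in obs: r.append(proj(n,J(p,np.array(P)/1e3))[0]-u)
    r.append(proj("top",J(p,[.042+.062*np.cos(p[4]),-.01-.062*np.sin(p[4]),.06]))[0]-T(534,134))
    r.append(proj("side",J(p,[.042+.062*np.cos(p[4]),-.01-.062*np.sin(p[4]),.06]))[0]-S(327,273))
    for x,t,s in((.017,T(553,240),S(225,318)),(-.017,T(541,299),S(157,308))):
        r+= [proj("top",J(p,[x,p[5],.048]))[0]-t,proj("side",J(p,[x,p[5],.048]))[0]-s]
    for x,t in((.017,T(247,167)),(-.017,T(236,225))): r.append(proj("top",J(p,[x,p[5]+.17,.048]))[0]-t)
    return np.array(r).ravel()
s=least_squares(f,[.55,0,-.2,0,1,-.1],loss="soft_l1"); p=s.x
print("jig x y yaw dz, keeper, b5 rear y:",p.round(4)); print(f(p).reshape(-1,2).round(1).tolist())
E
python3 fit.py
```

```text
pivot [0.61   0.0126 0.0369] 0.05
peg [ 0.6212 -0.0471  0.0638] 0.37
b5far [ 0.5673 -0.0569  0.0505] 1.19
b5near [ 0.5354 -0.0495  0.0555] 0.67
fence18 [ 0.5434 -0.1557  0.0185] 0.46
fence66 [ 0.5881 -0.1654  0.0196] 0.29
fence-36 [ 0.491  -0.1411  0.0192] 0.82
jig x y yaw dz, keeper, b5 rear y: [ 0.5739  0.0329 -0.2614  0.0016  1.1556 -0.0892]
[[-1.8, 4.3], [-0.6, 7.0], [1.5, -0.6], [0.1, 0.2], [0.6, -0.2], [0.4, -0.2], [-3.7, 9.3], [0.1, -0.9], [-1.5, -0.8], [1.1, -1.4], [-1.3, -1.5], [0.4, 0.3], [1.2, 1.4], [1.0, -0.4], [-0.0, 1.8], [0.5, -1.2], [-1.0, 0.9], [-0.5, -0.2], [-1.0, 2.6], [-0.1, -2.2], [-1.4, -1.3]]
```

Board-edge residuals show the board isn't symmetric in x about the channel, so I'll drop those corners and use the fence line and the stop face instead.

```bash
sed -i 's/("top",T(83,18),(65,200,12)),("top",T(767,178),(65,-200,12)),//; s/("top",T(32,222),(-65,200,12)),//; s/    return np.array/    for i,(u,P) in enumerate([(T(143,55),(.066,None,.02)),(T(101,131),(None,.17,.048))]): r.append(proj("top",J(p,[p[6+i] if c is None else c for c in P]))[0]-u)\n    return np.array/; s/,1,-.1\]/,1,-.1,.17,0]/' fit.py; python3 fit.py|tail -2
```

```text
jig x y yaw dz, keeper, b5 rear y: [ 0.5718  0.0333 -0.2483  0.0014  1.1365 -0.0891  0.1569  0.0157]
[[1.1, -0.9], [0.1, 0.0], [0.8, -0.3], [0.7, -0.3], [-0.3, 0.1], [-1.3, -0.4], [1.3, -1.0], [-1.0, -1.4], [0.7, 0.1], [0.1, 1.3], [0.3, -0.4], [-0.1, 1.4], [0.3, -0.7], [-1.6, 0.9], [-0.5, 0.3], [-1.6, 2.8], [-0.6, -0.6], [-1.7, 0.5], [0.1, -0.4], [-4.5, -0.2]]
```

```bash
cat > go.py <<'E'
from h import *
from bench import robot
import sys
PJ=np.array([.5718,.0333,-.2483,0])
def go(targets): # each: jig x,y (m), z world, world yaw
    o=robot.get_obs(); M=R.from_euler("xyz",o["ee_rot"])
    print("t",o["time"],"jig",jig(o["tool_pos"]).round(4),"F",o["wrist_force"].round(2),"rpy",o["ee_rot"].round(4),"q6",o["joint_positions"][5].round(2))
    for x,y,z,w in targets:
        t=J(PJ,[x,y,z])[0]; N=R.from_euler("xyz",[np.pi,0,w])
        print((M.inv().apply(t-o["tool_pos"])).round(4).tolist(),(M.inv()*N).as_rotvec().round(3).tolist())
def jig(P):
    c,s=np.cos(PJ[2]),np.sin(PJ[2]); d=P-np.r_[PJ[:2],0]; return np.array([c*d[0]+s*d[1],-s*d[0]+c*d[1],d[2]])
E
python3 -c "
from go import *
go([(0,-.135,.193,1.3225)])"
```

```text
t 0.1 jig [-0.1996 -0.5993  0.1929] F [-0.19  0.29  0.29] rpy [-3.1396e+00 -2.0000e-04  4.3380e-01] q6 -0.1
[0.4477, -0.2345, 0.0005] [-0.002, -0.001, -0.889]
```

Emit:
drive_tool(
  series=[
    [0.0, [0.04, -0.021, 0], [0, 0, -0.15]],
    [0.0, [0.09, -0.047, 0], [0, 0, -0.3]],
    [0.0, [0.14, -0.073, 0], [0, 0, -0.47]],
    [0.0, [0.19, -0.1, 0], [0, 0, -0.64]],
    [0.0, [0.24, -0.126, 0], [0, 0, -0.8]],
  ],
)

```text
time: 0.72
tool_pos: [0.3966, -0.2821, 0.1935]
ee_rot: [-3.141, -0.0, 1.239]
wrist_force: [0.6, -0.3, 0.1]
width: 0.0472
finger_force: 0.0
```

```bash
python3 -c "
from go import *
go([(0,-.135,.193,1.3225)])"
```

```text
t 0.725 jig [-0.0923 -0.3488  0.1935] F [ 0.59 -0.29  0.06] rpy [-3.1412e+00 -2.0000e-04  1.2388e+00] q6 -0.4
[0.2208, 0.0741, 0.0005] [-0.0, -0.0, -0.084]
```

Emit:
drive_tool(
  series=[
    [0.0, [0.05, 0.017, 0], [0, 0, -0.04]],
    [0.0, [0.1, 0.034, 0], [0, 0, -0.088]],
    [0.0, [0.15, 0.05, 0], [0, 0, -0.088]],
    [0.0, [0.2, 0.067, 0], [0, 0, -0.088]],
    [0.0, [0.22, 0.074, 0], [0, 0, -0.088]],
  ],
)

```text
time: 1.35
tool_pos: [0.5393, -0.0984, 0.1931]
ee_rot: [-3.14, -0.0, 1.325]
wrist_force: [0.6, -0.4, 0.2]
width: 0.0004
finger_force: 0.0
```

```bash
python3 -c "
from go import *
go([(0,-.135,.052,1.3225)])"
```

```text
t 1.35 jig [ 0.0009 -0.1357  0.1931] F [ 0.62 -0.36  0.24] rpy [-3.1401e+00 -1.0000e-04  1.3249e+00] q6 -0.04
[0.0007, -0.0007, 0.1411] [-0.001, -0.0, 0.002]
```

Emit:
drive_tool(
  series=[
    [0.0, [0, 0, 0.05], [0, 0, 0]],
    [0.0, [0, 0, 0.1], [0, 0, 0]],
    [0.0, [0, 0, 0.134], [0, 0, 0]],
    [0.0, [0, 0, 0.134], [0, 0, 0]],
  ],
)

```text
time: 1.85
tool_pos: [0.5353, -0.1006, 0.0563]
ee_rot: [-3.133, 0.0, 1.321]
wrist_force: [0.4, 0.2, 0.7]
width: 0.001
finger_force: 0.0
```

```bash
python3 - <<'E'
from bench import robot, imaging
import cv2
a=imaging.snapshot("side")[130:330,230:390,::-1]; b=imaging.snapshot("top")[140:265,200:435,::-1]
a=cv2.resize(a,None,fx=2,fy=2,interpolation=3);b=cv2.resize(b,(470,250),interpolation=3)
b=cv2.copyMakeBorder(b,0,150,0,0,0)
cv2.imwrite("pics/pre.png",cv2.hconcat([a,b]))
from go import *
go([(0,-.135,.052,1.3225)])
E
```

```text
t 1.95 jig [ 0.0012 -0.1387  0.0609] F [0.23 0.25 0.46] rpy [3.1407e+00 4.0000e-04 1.3211e+00] q6 -0.04
[0.0037, -0.0012, 0.0089] [0.001, 0.0, -0.001]
```

View pics/pre.png

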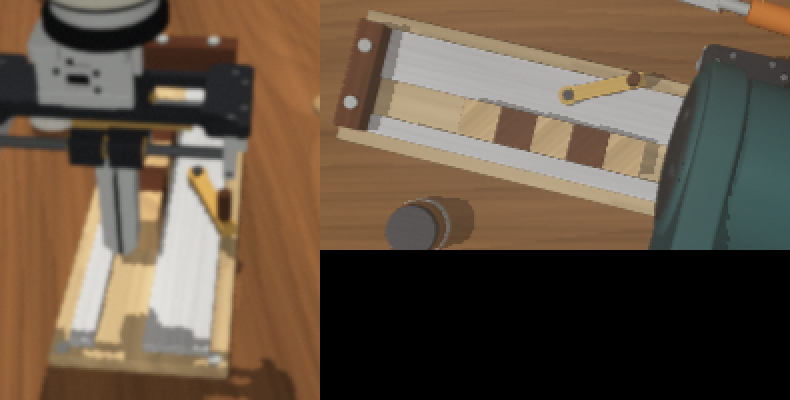

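The picture shows the closed fingers above the channel behind blank5, with the seam's lower end at about side pixel (291,256) and the keeper still clear. I'll check that against the projection.

```bash
python3 - <<'E'
from go import *
o=robot.get_obs()
M=R.from_euler("xyz",o["ee_rot"])
print(proj("side",o["tool_pos"]+M.apply([[-.008,0,.025],[-.008,.0125,.025],[-.008,-.0125,.025]])))
E
python3 - <<'E'
import cv2
a=cv2.imread("pics/pre.png")[150:300,60:240]
cv2.imwrite("pics/pre2.png",cv2.resize(a,None,fx=4,fy=4,interpolation=3))
E
```

```text
[[293.49534163 272.41237915]
 [301.79148395 272.95591479]
 [285.23116434 271.87297523]]
```

View pics/pre2.png

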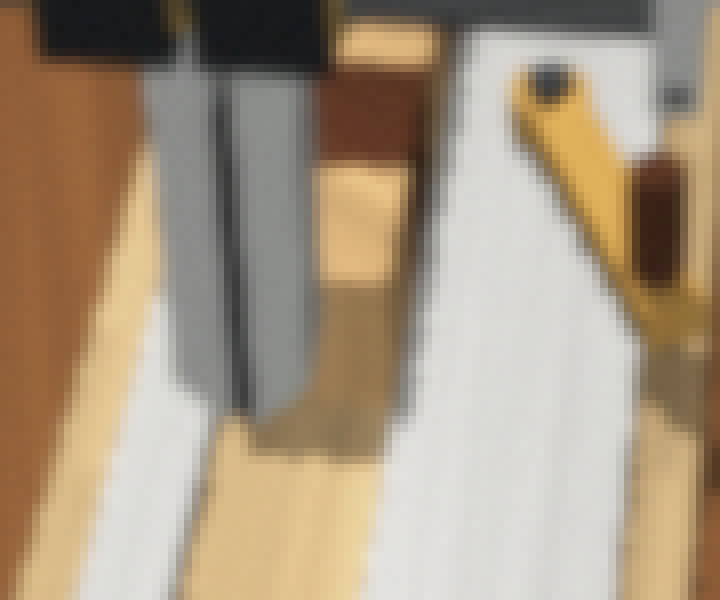

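```bash
python3 - <<'E'
from go import *
im=imaging.snapshot("side").astype(int)
for c in (284,287,293,296): print(c,[tuple(im[r,c]) for r in range(246,278,2)])
o=robot.get_obs();print(o["tool_pos"],o["time"])
E
```

```text
284 [(np.int64(151), np.int64(152), np.int64(151)), (np.int64(160), np.int64(161), np.int64(158)), (np.int64(185), np.int64(185), np.int64(182)), (np.int64(215), np.int64(213), np.int64(211)), (np.int64(219), np.int64(218), np.int64(215)), (np.int64(218), np.int64(217), np.int64(214)), (np.int64(216), np.int64(216), np.int64(213)), (np.int64(208), np.int64(207), np.int64(204)), (np.int64(200), np.int64(199), np.int64(195)), (np.int64(187), np.int64(184), np.int64(177)), (np.int64(163), np.int64(158), np.int64(150)), (np.int64(155), np.int64(146), np.int64(133)), (np.int64(166), np.int64(147), np.int64(120)), (np.int64(182), np.int64(159), np.int64(122)), (np.int64(205), np.int64(178), np.int64(132)), (np.int64(209), np.int64(180), np.int64(132))]
287 [(np.int64(138), np.int64(139), np.int64(138)), (np.int64(138), np.int64(139), np.int64(138)), (np.int64(139), np.int64(141), np.int64(139)), (np.int64(155), np.int64(156), np.int64(152)), (np.int64(165), np.int64(158), np.int64(147)), (np.int64(156), np.int64(144), np.int64(126)), (np.int64(171), np.int64(150), np.int64(119)), (np.int64
[... 1249 characters left out ...]
)), (np.int64(138), np.int64(141), np.int64(137)), (np.int64(138), np.int64(139), np.int64(135)), (np.int64(140), np.int64(128), np.int64(111)), (np.int64(140), np.int64(119), np.int64(87)), (np.int64(142), np.int64(120), np.int64(86)), (np.int64(145), np.int64(122), np.int64(87)), (np.int64(187), np.int64(159), np.int64(115)), (np.int64(219), np.int64(189), np.int64(139)), (np.int64(220), np.int64(190), np.int64(140)), (np.int64(222), np.int64(192), np.int64(141)), (np.int64(223), np.int64(193), np.int64(142)), (np.int64(225), np.int64(194), np.int64(144)), (np.int64(226), np.int64(196), np.int64(144)), (np.int64(226), np.int64(196), np.int64(144))]
[ 0.53975243 -0.10156059  0.06201568] 2.0
```

The tip shows about 16 px higher than predicted. I'll go down gently and see how the tip row and the force change.

Emit:
drive_tool(
  series=[
    [0.0, [0, 0, 0.005], [0, 0, 0]],
    [0.0, [0, 0, 0.01], [0, 0, 0]],
    [0.0, [0, 0, 0.015], [0, 0, 0]],
    [0.0, [0, 0, 0.015], [0, 0, 0]],
  ],
)

```text
time: 2.5
tool_pos: [0.5381, -0.1006, 0.0443]
ee_rot: [-3.14, 0.0, 1.322]
wrist_force: [0.0, 0.6, 0.1]
width: 0.0005
finger_force: 0.0
```

```bash
python3 - <<'E'
from go import *
import cv2
im=imaging.snapshot("side")
cv2.imwrite("pics/s3.png",cv2.resize(im[190:320,240:400,::-1],None,fx=4.5,fy=4.5,interpolation=3))
o=robot.get_obs();print(o["tool_pos"],o["wrist_force"],o["time"],o["ee_rot"],o["joint_positions"])
E
```

```text
[ 0.53832032 -0.10062441  0.04461881] [ 0.31110247  1.07319447 -0.19730914] 2.55 [-3.14091424e+00  6.28498548e-05  1.32184413e+00] [-2.88267623e-01  1.59897547e-01  1.59209521e+00 -9.09442532e-05
  1.39027531e+00 -3.92990470e-02]
```

View pics/s3.png

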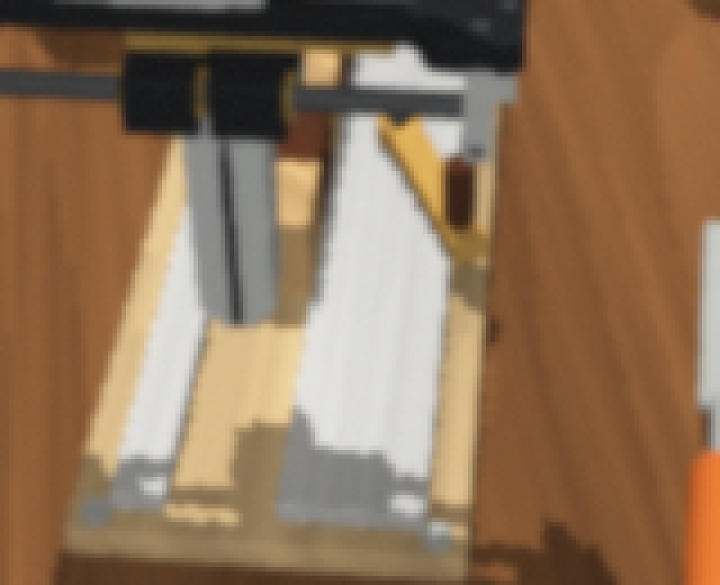

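```bash
python3 - <<'E'
from go import *
def bp(n,u,z):
    r=least_squares(lambda q:proj(n,[q[0],q[1],z])[0]-u,[.55,-.05]).x; return jig(np.r_[r,z]).round(4)
for z in(.012,.02,.03,.045,.06,.07): print(z,bp("side",np.array([292.7,262]),z))
print("shadow",bp("side",np.array([300,284]),.012),"blank shadow top",bp("top",T(575,243),.012),bp("top",T(566,296),.012))
print("blank5 base side",bp("side",S(163,375),.012),bp("side",S(218,382),.012), "floor shadow end",bp("side",S(205,390),.012))
for n in C: print(n,proj(n,J(PJ,[[.017,-.089,.012],[-.017,-.089,.012],[.017,-.089,.048],[0,.17,.012],[0,.17,.048],[.042,-.01,.032]])).round(1).tolist())
E
```

```text
0.012 [-0.0081 -0.1033  0.012 ]
0.02 [-0.0064 -0.1109  0.02  ]
0.03 [-0.0044 -0.1202  0.03  ]
0.045 [-0.0013 -0.1343  0.045 ]
0.06 [ 0.0017 -0.1484  0.06  ]
0.07 [ 0.0037 -0.1578  0.07  ]
shadow [ 0.01   -0.1477  0.012 ] blank shadow top [ 0.018  -0.1035  0.012 ] [-0.012  -0.1053  0.012 ]
blank5 base side [-0.0133 -0.0922  0.012 ] [ 0.0154 -0.0948  0.012 ] floor shadow end [ 0.0095 -0.1008  0.012 ]
side [[309.2, 256.5], [288.7, 255.3], [308.4, 240.5], [316.0, 168.6], [315.6, 154.1], [328.5, 216.9]]
top [[361.2, 209.9], [357.1, 227.3], [362.4, 209.6], [228.4, 187.7], [223.1, 186.3], [323.5, 186.9]]
```

Ray plus shadow put the visible tip near the TCP's own height, not 25 mm below it. I'll settle this by feeling gently for the channel floor.

Emit:
drive_tool(
  series=[
    [0.0, [0, 0, 0.003], [0, 0, 0]],
    [0.0, [0, 0, 0.005], [0, 0, 0]],
    [0.0, [0, 0, 0.007], [0, 0, 0]],
    [0.0, [0, 0, 0.008], [0, 0, 0]],
    [0.0, [0, 0, 0.009], [0, 0, 0]],
  ],
)

```text
time: 3.18
tool_pos: [0.5386, -0.1007, 0.0359]
ee_rot: [3.142, 0.0, 1.322]
wrist_force: [0.4, 0.7, 0.2]
width: 0.0003
finger_force: 0.0
```

Emit:
drive_tool(
  series=[
    [0.0, [0, 0, 0.001], [0, 0, 0]],
    [0.0, [0, 0, 0.002], [0, 0, 0]],
    [0.0, [0, 0, 0.003], [0, 0, 0]],
    [0.0, [0, 0, 0.004], [0, 0, 0]],
    [0.0, [0, 0, 0.005], [0, 0, 0]],
  ],
)

```text
time: 3.8
tool_pos: [0.5386, -0.1007, 0.0309]
ee_rot: [3.142, 0.0, 1.322]
wrist_force: [-0.5, 0.2, -0.3]
width: 0.0008
finger_force: 0.0
```

Emit:
drive_tool(
  series=[
    [0.0, [0, 0, 0.002], [0, 0, 0]],
    [0.0, [0, 0, 0.004], [0, 0, 0]],
    [0.0, [0, 0, 0.006], [0, 0, 0]],
    [0.0, [0, 0, 0.007], [0, 0, 0]],
    [0.0, [0, 0, 0.008], [0, 0, 0]],
  ],
)

```text
time: 4.42
tool_pos: [0.5386, -0.1007, 0.0229]
ee_rot: [3.142, 0.0, 1.322]
wrist_force: [-0.7, 1.0, 0.2]
width: 0.0006
finger_force: 0.0
```

```bash
python3 - <<'E'
from go import *
im=imaging.snapshot("side").astype(int)
# finger: neutral grey, darker than fence (sat small, value<175)
sat=im.max(2)-im.min(2); m=(sat<14)&(im.max(2)<175)
for c in range(280,304,3): 
    r=np.where(m[225:285,c])[0]+225; print(c,r.min() if len(r) else None,r.max() if len(r) else None)
go([])
E
```

```text
280 225 283
283 225 244
286 229 267
289 225 269
292 225 271
295 225 271
298 225 269
301 225 264
t 4.475 jig [ 0.0007 -0.1381  0.0228] F [-0.67  0.17 -1.17] rpy [-3.1414e+00  1.0000e-04  1.3218e+00] q6 -0.04
```

Emit:
drive_tool(
  series=[
    [0.0, [0, 0, 0.002], [0, 0, 0]],
    [0.0, [0, 0, 0.004], [0, 0, 0]],
    [0.0, [0, 0, 0.006], [0, 0, 0]],
    [0.0, [0, 0, 0.007], [0, 0, 0]],
    [0.0, [0, 0, 0.008], [0, 0, 0]],
  ],
)

```text
time: 5.1
tool_pos: [0.5386, -0.1007, 0.0149]
ee_rot: [3.142, 0.0, 1.322]
wrist_force: [-0.2, 0.3, -0.9]
width: 0.0002
finger_force: 0.0
```

Emit:
drive_tool(
  series=[
    [0.0, [0, 0, 0.001], [0, 0, 0]],
    [0.0, [0, 0, 0.002], [0, 0, 0]],
    [0.0, [0, 0, 0.003], [0, 0, 0]],
    [0.0, [0, 0, 0.004], [0, 0, 0]],
    [0.0, [0, 0, 0.004], [0, 0, 0]],
  ],
)

```text
time: 5.72
tool_pos: [0.5385, -0.1007, 0.0109]
ee_rot: [-3.141, 0.0, 1.322]
wrist_force: [-0.5, -0.7, 0.6]
width: 0.0002
finger_force: 0.0
```

```bash
python3 - <<'E'
from go import *
im=imaging.snapshot("side").astype(int)
sat=im.max(2)-im.min(2); m=(sat<14)&(im.max(2)<175)
for c in range(283,308,3): 
    r=np.where(m[225:285,c])[0]+225; print(c,r.max() if len(r) else None)
go([])
o=robot.get_obs();print(J(PJ,[0,-.13,.02]))
for y in(-.138,-.147):
  for z in(.012,.02,.03): print(y,z,proj("side",J(PJ,[0,y,z])).round(1))
E
```

```text
283 270
286 269
289 274
292 276
295 277
298 276
301 271
304 225
307 284
t 5.775 jig [ 0.0007 -0.1381  0.0109] F [-0.21  0.82  0.08] rpy [-3.1416e+00  1.0000e-04  1.3218e+00] q6 -0.04
[[ 0.53985166 -0.09271311  0.02      ]]
-0.138 0.012 [[294.4 278.7]]
-0.138 0.02 [[294.2 275.2]]
-0.138 0.03 [[293.8 270.7]]
-0.147 0.012 [[293.6 283.2]]
-0.147 0.02 [[293.3 279.7]]
-0.147 0.03 [[292.9 275.2]]
```

Emit:
drive_tool(
  series=[
    [0.0, [0.01, 0, 0], [0, 0, 0]],
    [0.0, [0.02, 0, 0], [0, 0, 0]],
    [0.0, [0.027, 0, 0], [0, 0, 0]],
    [0.0, [0.03, 0, 0], [0, 0, 0]],
    [0.0, [0.032, 0, 0], [0, 0, 0]],
  ],
)

```text
time: 6.4
tool_pos: [0.5465, -0.0694, 0.011]
ee_rot: [3.142, 0.0, 1.322]
wrist_force: [0.2, 0.5, 0.1]
width: 0.0005
finger_force: 0.0
```

Emit:
drive_tool(
  series=[
    [0.0, [0.002, 0, 0], [0, 0, 0]],
    [0.0, [0.005, 0, 0], [0, 0, 0]],
    [0.0, [0.008, 0, 0], [0, 0, 0]],
    [0.0, [0.011, 0, 0], [0, 0, 0]],
    [0.0, [0.014, 0, 0], [0, 0, 0]],
  ],
)

```text
time: 7.02
tool_pos: [0.5499, -0.0562, 0.011]
ee_rot: [3.142, 0.0, 1.322]
wrist_force: [0.2, -0.2, 0.2]
width: 0.0005
finger_force: 0.4
```

```bash
python3 - <<'E'
from go import *
import cv2
im=imaging.snapshot("side")
b=imaging.snapshot("top")
a=cv2.resize(im[190:320,240:370,::-1],None,fx=3.5,fy=3.5,interpolation=3)
b=cv2.resize(b[150:250,210:310,::-1],(455,455),interpolation=3)[:,:330]
cv2.imwrite("pics/c4.png",cv2.hconcat([a,b]))
go([])
E
```

```text
t 7.125 jig [ 0.0007 -0.0917  0.011 ] F [0.02 0.47 0.09] rpy [ 3.1416e+00 -3.0000e-04  1.3220e+00] q6 0.04
```

View pics/c4.png

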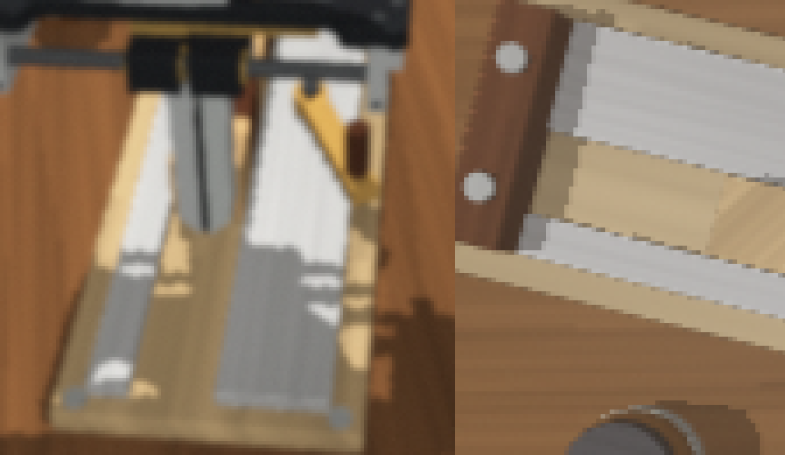

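The right-hand crop shows blank1's front edge at about top pixel (267,190), roughly 4 px further along than before. The fingers are in contact and the row is moving, so I'll keep pushing slowly.

Emit:
drive_tool(
  series=[
    [0.0, [0.003, 0, 0], [0, 0, 0]],
    [0.0, [0.007, 0, 0], [0, 0, 0]],
    [0.0, [0.011, 0, 0], [0, 0, 0]],
    [0.0, [0.015, 0, 0], [0, 0, 0]],
    [0.0, [0.019, 0, 0], [0, 0, 0]],
  ],
)

```text
time: 7.75
tool_pos: [0.5547, -0.0374, 0.011]
ee_rot: [3.142, 0.0, 1.322]
wrist_force: [-1.2, -0.8, 0.5]
width: 0.0005
finger_force: 0.4
```

Emit:
drive_tool(
  series=[
    [0.0, [0.004, 0, 0], [0, 0, 0]],
    [0.0, [0.008, 0, 0], [0, 0, 0]],
    [0.0, [0.012, 0, 0], [0, 0, 0]],
    [0.0, [0.016, 0, 0], [0, 0, 0]],
    [0.0, [0.02, 0, 0], [0, 0, 0]],
  ],
)

```text
time: 8.38
tool_pos: [0.5596, -0.0181, 0.011]
ee_rot: [3.142, 0.0, 1.322]
wrist_force: [0.7, -0.8, -0.6]
width: 0.0005
finger_force: 0.4
```

Emit:
drive_tool(
  series=[
    [0.0, [0.004, 0, 0], [0, 0, 0]],
    [0.0, [0.008, 0, 0], [0, 0, 0]],
    [0.0, [0.012, 0, 0], [0, 0, 0]],
    [0.0, [0.016, 0, 0], [0, 0, 0]],
    [0.0, [0.02, 0, 0], [0, 0, 0]],
  ],
)

```text
time: 9.0
tool_pos: [0.5645, 0.0013, 0.011]
ee_rot: [3.142, 0.0, 1.322]
wrist_force: [-0.5, -0.2, 0.3]
width: 0.0005
finger_force: 0.4
```

```bash
cat > row.py <<'E'
from go import *
import cv2
im=imaging.snapshot("top")
g=im.astype(np.float32)
ys=np.arange(-.1,.172,.001)
prof=0
for x in(-.008,0,.008):
    q=proj("top",J(PJ,np.c_[np.full_like(ys,x),ys,np.full_like(ys,.048)])).astype(np.float32)
    prof=prof+cv2.remap(g,q[None,:,:1],q[None,:,1:],1)[0].sum(1)/3
d=np.diff(prof); k=[i for i in range(2,len(d)-2) if abs(d[i])>12 and abs(d[i])==max(abs(d[i-2:i+3]))]
print("edges",[(round(float(ys[i]+.0005),4),int(d[i])) for i in k])
go([])
E
python3 row.py
```

```text
edges [(0.0545, -20), (0.0625, 21), (0.1115, 86), (0.1465, -45), (0.1595, -50)]
t 9.05 jig [ 0.0008 -0.0323  0.011 ] F [ 1.16  0.74 -1.09] rpy [ 3.1415e+00 -5.0000e-04  1.3221e+00] q6 0.15
```

The blank1/blank2 edge is at y = 111.5 mm, and home is 136 mm. About 24 mm is left, which agrees with the TCP.

Emit:
drive_tool(
  series=[
    [0.0, [0.004, 0, 0], [0, 0, 0]],
    [0.0, [0.008, 0, 0], [0, 0, 0]],
    [0.0, [0.012, 0, 0], [0, 0, 0]],
    [0.0, [0.016, 0, 0], [0, 0, 0]],
    [0.0, [0.019, 0, 0], [0, 0, 0]],
  ],
)

```text
time: 9.68
tool_pos: [0.5692, 0.0197, 0.011]
ee_rot: [3.142, 0.0, 1.322]
wrist_force: [-0.0, -1.8, 0.4]
width: 0.0005
finger_force: 0.4
```

Emit:
drive_tool(
  series=[
    [0.0, [0.001, 0, 0], [0, 0, 0]],
    [0.0, [0.002, 0, 0], [0, 0, 0]],
    [0.0, [0.003, 0, 0], [0, 0, 0]],
  ],
)

```text
time: 10.05
tool_pos: [0.5699, 0.0223, 0.011]
ee_rot: [3.142, 0.0, 1.322]
wrist_force: [0.1, -0.9, -0.2]
width: 0.0005
finger_force: 0.4
```

```bash
python3 row.py
```

```text
edges [(-0.0935, 14), (-0.0635, -18), (-0.0595, 12), (-0.0545, 12), (0.0985, -22), (0.1075, 21), (0.1405, 56), (0.1675, -104)]
t 10.1 jig [ 0.0008 -0.011   0.011 ] F [ 0.25 -1.37  0.32] rpy [ 3.1415e+00 -1.0000e-04  1.3217e+00] q6 0.19
```

Emit:
drive_tool(
  series=[
    [0.0, [0.001, 0, 0], [0, 0, 0]],
    [0.0, [0.002, 0, 0], [0, 0, 0]],
    [0.0, [0.003, 0, 0], [0, 0, 0]],
  ],
)

```text
time: 10.48
tool_pos: [0.5706, 0.0253, 0.011]
ee_rot: [3.142, 0.0, 1.322]
wrist_force: [-0.7, -0.9, -0.2]
width: 0.0006
finger_force: 0.4
```

```bash
python3 - <<'E'
from go import *
import cv2
a=imaging.snapshot("side");b=imaging.snapshot("top")
a=cv2.resize(a[140:270,260:380,::-1],None,fx=3.2,fy=3.2,interpolation=3)
b=cv2.resize(b[150:250,205:308,::-1],None,fx=4,fy=4.16,interpolation=3)[:416,:412]
cv2.imwrite("pics/c5.png",cv2.hconcat([a,b]))
go([])
E
```

```text
t 10.575 jig [ 0.0008 -0.0079  0.011 ] F [ 0.78  0.44 -0.13] rpy [ 3.1416e+00 -1.0000e-04  1.3219e+00] q6 0.19
```

View pics/c5.png

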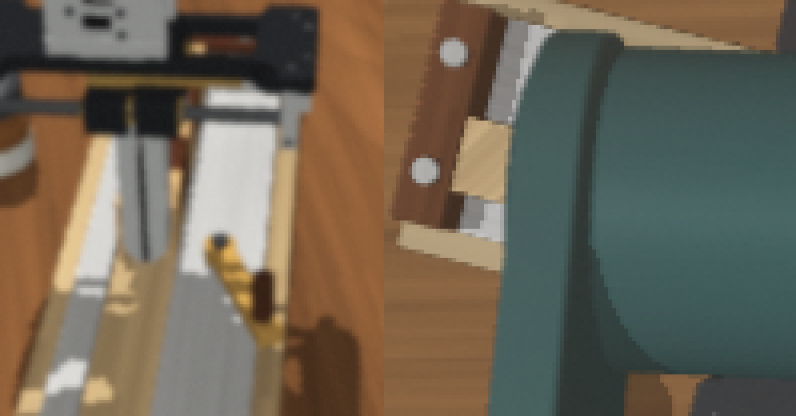

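Blank1's light top now meets the stop's dark top edge at about top pixel (224,187). It is nearly home, so I'll creep on until the force rises.

Emit:
drive_tool(
  series=[
    [0.0, [0.001, 0, 0], [0, 0, 0]],
    [0.0, [0.0015, 0, 0], [0, 0, 0]],
    [0.0, [0.002, 0, 0], [0, 0, 0]],
  ],
)

```text
time: 10.95
tool_pos: [0.5707, 0.0256, 0.011]
ee_rot: [-3.141, 0.003, 1.322]
wrist_force: [-2.0, -6.9, 1.6]
width: 0.0003
finger_force: 3.3
```

The force rises to 7 N and the tool stalls, so the row is against the stop. One more small press, then I'll back off.

Emit:
drive_tool(
  series=[
    [0.0, [0.001, 0, 0], [0, 0, 0]],
    [0.0, [0.0015, 0, 0], [0, 0, 0]],
    [0.0, [0.0015, 0, 0], [0, 0, 0]],
  ],
)

```text
time: 11.32
tool_pos: [0.5707, 0.0256, 0.011]
ee_rot: [-3.141, 0.006, 1.321]
wrist_force: [-3.0, -8.9, 2.0]
width: 0.0005
finger_force: 4.6
```

Emit:
drive_tool(
  series=[
    [0.0, [-0.002, 0, 0], [0, 0, 0]],
    [0.0, [-0.006, 0, 0], [0, 0, 0]],
    [0.0, [-0.02, 0, 0], [0, 0, 0]],
    [0.0, [-0.04, 0, 0], [0, 0, 0]],
    [0.0, [-0.04, 0, 0], [0, 0, 0]],
  ],
)

```text
time: 11.95
tool_pos: [0.5612, -0.0117, 0.011]
ee_rot: [-3.142, 0.0, 1.319]
wrist_force: [0.3, 0.0, 0.6]
width: 0.0005
finger_force: 0.0
```

```bash
python3 - <<'E'
from go import *
go([])
o=robot.get_obs()
im=imaging.snapshot("side").astype(int)
sat=im.max(2)-im.min(2); m=(sat<14)&(im.max(2)<175)
for c in range(290,315,3): 
    r=np.where(m[215:285,c])[0]+215; print(c,r.max() if len(r) else None)
q=jig(o["tool_pos"])
for z in(.016,.026,.036): print(z,proj("side",J(PJ,[q[0],q[1]-.004,z])).round(1))
E
```

```text
t 11.95 jig [ 0.0008 -0.0462  0.011 ] F [0.26 0.04 0.62] rpy [-3.1415  0.      1.3193] q6 0.13
290 None
293 228
296 231
299 234
302 235
305 284
308 284
311 284
314 284
0.016 [[302.5 238. ]]
0.026 [[302.2 233.6]]
0.036 [[301.9 229.2]]
```

The row is home and the fingers are clear. I'll lift, move to the outer side of the peg, and turn the tool so its face pushes along the keeper's tangent.

Emit:
drive_tool(
  series=[
    [0.0, [0, 0, -0.05], [0, 0, 0]],
    [0.0, [0, 0, -0.1], [0, 0, -0.15]],
    [0.0, [0, 0.03, -0.1], [0, 0, -0.33]],
    [0.0, [0, 0.06, -0.1], [0, 0, -0.51]],
    [0.0, [-0.009, 0.091, -0.1], [0, 0, -0.69]],
  ],
)

```text
time: 12.62
tool_pos: [0.6487, -0.0406, 0.1113]
ee_rot: [3.141, -0.0, 2.019]
wrist_force: [-0.5, 0.5, 0.0]
width: 0.0001
finger_force: 0.0
```

Emit:
drive_tool(
  series=[
    [0.0, [0, 0, 0], [0, 0, -0.17]],
    [0.0, [0, 0, 0], [0, 0, -0.35]],
    [0.0, [0, 0, 0], [0, 0, -0.53]],
    [0.0, [0, 0, 0], [0, 0, -0.71]],
    [0.0, [0, 0, 0], [0, 0, -0.89]],
  ],
)

```text
time: 13.25
tool_pos: [0.6477, -0.0408, 0.1108]
ee_rot: [3.141, -0.0, 2.908]
wrist_force: [-0.6, 0.5, 0.7]
width: 0.0005
finger_force: 0.0
```

Emit:
drive_tool(
  series=[
    [0.0, [0, 0, 0], [0, 0, -0.17]],
    [0.0, [0, 0, 0], [0, 0, -0.34]],
    [0.0, [0, 0, 0], [0, 0, -0.43]],
    [0.0, [0, 0, 0], [0, 0, -0.43]],
  ],
)

```text
time: 13.75
tool_pos: [0.6476, -0.0409, 0.1109]
ee_rot: [3.141, 0.0, -2.952]
wrist_force: [-0.2, 0.3, -0.3]
width: 0.0007
finger_force: 0.0
```

```bash
cat >> go.py <<'E'
def kp(th,off): # tool pose pushing the peg at keeper angle th, off=distance tool axis to peg axis
    p=np.array([.042+.062*np.cos(th),-.01-.062*np.sin(th)]); d=np.array([-np.sin(th),-np.cos(th)])
    return (*(p-off*d),.034,1.3225+np.pi-th)
E
python3 row.py; python3 -c "
from go import *
print(kp(1.1365,.026)); go([kp(1.1365,.026)])"
```

```text
edges [(-0.0145, -58), (0.0035, -117), (0.0205, 18), (0.0625, -16), (0.0685, 63), (0.1025, -106), (0.1365, 77)]
t 13.8 jig [ 0.0918 -0.0533  0.1109] F [-0.52  0.56 -0.72] rpy [ 3.1413e+00  1.0000e-04 -2.9527e+00] q6 -1.91
(np.float64(0.09167419890716384), np.float64(-0.05530423780322898), 0.034, 3.327592653589793)
t 13.8 jig [ 0.0918 -0.0533  0.1109] F [-0.52  0.56 -0.72] rpy [ 3.1413e+00  1.0000e-04 -2.9527e+00] q6 -1.91
[0.0009, -0.0018, 0.0769] [0.0, 0.0, 0.003]
```

The row edges read 68.5, 102.5 and 136.5 mm, so it is home (nominal 68, 102, 136). Now down beside the peg.

Emit:
drive_tool(
  series=[
    [0.0, [0, -0.002, 0.03], [0, 0, 0]],
    [0.0, [0, -0.002, 0.055], [0, 0, 0]],
    [0.0, [0, -0.002, 0.07], [0, 0, 0]],
    [0.0, [0, -0.002, 0.076], [0, 0, 0]],
    [0.0, [0, -0.002, 0.076], [0, 0, 0]],
  ],
)

```text
time: 14.42
tool_pos: [0.6482, -0.0432, 0.0352]
ee_rot: [-3.141, 0.0, -2.952]
wrist_force: [0.0, -0.4, -0.6]
width: 0.0004
finger_force: 0.0
```

```bash
python3 -c "
from go import *
import cv2
a=imaging.snapshot('side')
cv2.imwrite('pics/peg.png',cv2.resize(a[130:310,250:430,::-1],None,fx=3.3,fy=3.3,interpolation=3))
go([kp(t,.014) for t in (1.1365,1.2865,1.4365,1.5865,1.7365)])"
```

```text
t 14.475 jig [ 0.0933 -0.0554  0.0359] F [ 0.47 -0.31 -0.45] rpy [-3.1410e+00  1.5000e-03 -2.9516e+00] q6 -1.91
[0.0134, 0.0008, 0.0019] [-0.001, 0.001, 0.004]
[0.0228, -0.0006, 0.0018] [-0.0, 0.002, 0.154]
[0.0324, -0.0005, 0.0018] [-0.0, 0.002, 0.304]
[0.0418, 0.001, 0.0018] [-0.0, 0.002, 0.454]
[0.0509, 0.0039, 0.0018] [-0.0, 0.002, 0.604]
```

View pics/peg.png

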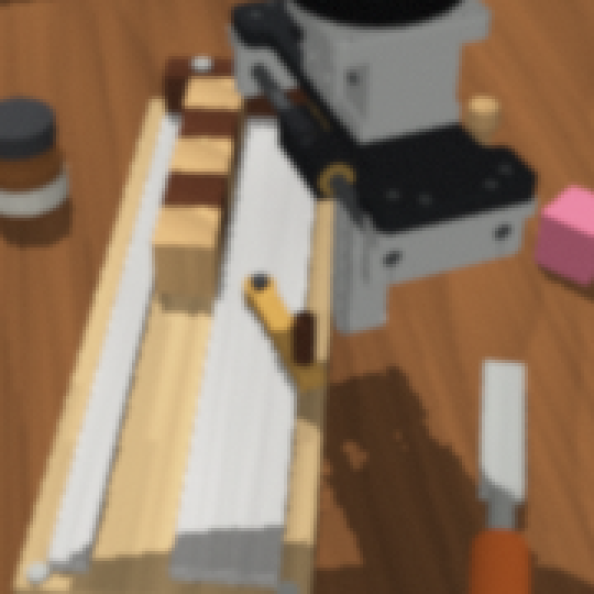

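The picture shows the row home and touching. The finger (lower end about (357,230) in the side view) is on the outer side of the peg (about (342,233)). I'll start the arc.

Emit:
drive_tool(
  series=[
    [0.0, [0.008, 0, 0], [0, 0, 0]],
    [0.0, [0.0135, 0, 0], [0, 0, 0.02]],
    [0.0, [0.018, 0, 0], [0, 0, 0.08]],
    [0.0, [0.023, 0, 0], [0, 0, 0.154]],
    [0.0, [0.028, 0, 0], [0, 0, 0.23]],
  ],
)

```text
time: 15.1
tool_pos: [0.6206, -0.0489, 0.0358]
ee_rot: [-3.141, 0.002, 3.098]
wrist_force: [1.1, -0.4, 0.4]
width: 0.0002
finger_force: 0.4
```

```bash
cat > k.py <<'E'
from go import *
import sys,cv2
a=imaging.snapshot('side').astype(int)
go([kp(float(t),.014) for t in sys.argv[1:]])
# dark brown peg: candidates in side view for a range of keeper angles (bar brass colour along arm)
best=[]
for th in np.arange(1.0,3.2,.02):
    s=np.linspace(.012,.05,12)
    q=proj("side",J(PJ,np.c_[.042+s*np.cos(th),-.01-s*np.sin(th),np.full_like(s,.033)])).round().astype(int)
    c=a[q[:,1],q[:,0]]; best.append((np.mean(c[:,0]-c[:,2]),round(th,2)))
print("keeper",sorted(best)[-3:])
E
python3 k.py 1.35 1.45 1.55 1.65 1.75 1.85
```

```text
t 15.15 jig [ 0.067  -0.0679  0.0358] F [-0.09 -0.53 -0.61] rpy [-3.1410e+00  1.1000e-03  3.0968e+00] q6 -1.7
[-0.0023, -0.0, 0.0018] [-0.001, 0.001, -0.017]
[0.0039, -0.0012, 0.0018] [-0.001, 0.001, 0.083]
[0.0103, -0.0018, 0.0018] [-0.0, 0.001, 0.183]
[0.0166, -0.0017, 0.0017] [-0.0, 0.001, 0.283]
[0.0229, -0.001, 0.0017] [-0.0, 0.001, 0.383]
[0.0291, 0.0003, 0.0017] [-0.0, 0.001, 0.483]
keeper [(np.float64(88.75), np.float64(1.54)), (np.float64(92.75), np.float64(1.52)), (np.float64(94.66666666666667), np.float64(1.5))]
```

Emit:
drive_tool(
  series=[
    [0.0, [0.005, -0.001, 0], [0, 0, 0.083]],
    [0.0, [0.011, -0.0015, 0], [0, 0, 0.183]],
    [0.0, [0.0175, -0.0015, 0], [0, 0, 0.283]],
    [0.0, [0.0235, -0.001, 0], [0, 0, 0.383]],
    [0.0, [0.0295, 0.0005, 0], [0, 0, 0.483]],
  ],
)

```text
time: 15.78
tool_pos: [0.5911, -0.0472, 0.0357]
ee_rot: [3.141, 0.002, 2.616]
wrist_force: [-0.1, -1.0, -0.1]
width: 0.0008
finger_force: 0.4
```

```bash
python3 k.py 1.95 2.05 2.15 2.25 2.35
```

```text
t 15.825 jig [ 0.0377 -0.0731  0.0356] F [0.89 0.32 0.04] rpy [-3.1415e+00  7.0000e-04  2.6139e+00] q6 -1.22
[0.0056, -0.0012, 0.0016] [-0.0, 0.001, 0.1]
[0.0119, -0.0017, 0.0016] [0.0, 0.001, 0.2]
[0.0182, -0.0015, 0.0016] [0.0, 0.001, 0.3]
[0.0245, -0.0007, 0.0016] [0.0, 0.001, 0.4]
[0.0307, 0.0007, 0.0016] [0.0, 0.001, 0.5]
keeper [(np.float64(38.0), np.float64(2.48)), (np.float64(38.166666666666664), np.float64(2.42)), (np.float64(38.75), np.float64(2.46))]
```

Emit:
drive_tool(
  series=[
    [0.0, [0.006, -0.001, 0], [0, 0, 0.1]],
    [0.0, [0.012, -0.0015, 0], [0, 0, 0.2]],
    [0.0, [0.0185, -0.0015, 0], [0, 0, 0.3]],
    [0.0, [0.0245, -0.0005, 0], [0, 0, 0.4]],
    [0.0, [0.031, 0.001, 0], [0, 0, 0.5]],
  ],
)

```text
time: 16.45
tool_pos: [0.5646, -0.0309, 0.0354]
ee_rot: [3.142, 0.001, 2.117]
wrist_force: [0.2, -1.5, -0.4]
width: 0.0006
finger_force: 0.4
```

```bash
python3 k.py 2.45 2.55 2.65 2.75 2.85
```

```text
t 16.5 jig [ 0.0081 -0.0635  0.0354] F [-0.56 -0.51 -0.07] rpy [-3.1415e+00  2.0000e-04  2.1154e+00] q6 -0.7
[0.0057, -0.0012, 0.0014] [-0.0, 0.0, 0.101]
[0.012, -0.0017, 0.0014] [-0.0, 0.0, 0.201]
[0.0184, -0.0015, 0.0014] [-0.0, 0.0, 0.301]
[0.0247, -0.0007, 0.0014] [-0.0, 0.0, 0.401]
[0.0309, 0.0008, 0.0014] [-0.0, 0.0, 0.501]
keeper [(np.float64(95.33333333333333), np.float64(2.16)), (np.float64(98.25), np.float64(2.14)), (np.float64(98.33333333333333), np.float64(2.12))]
```

Emit:
drive_tool(
  series=[
    [0.0, [0.006, -0.001, 0], [0, 0, 0.1]],
    [0.0, [0.012, -0.0015, 0], [0, 0, 0.2]],
    [0.0, [0.0185, -0.0015, 0], [0, 0, 0.3]],
    [0.0, [0.0245, -0.0005, 0], [0, 0, 0.4]],
    [0.0, [0.031, 0.001, 0], [0, 0, 0.5]],
  ],
)

```text
time: 17.12
tool_pos: [0.549, -0.0038, 0.0351]
ee_rot: [-3.141, 0.001, 1.618]
wrist_force: [-1.0, -0.5, -0.3]
width: 0.0007
finger_force: 0.5
```

```bash
python3 k.py 2.95 3.05 3.14
```

```text
t 17.175 jig [-0.0134 -0.0408  0.0351] F [-0.17 -0.51  0.05] rpy [-3.1410e+00 -2.0000e-04  1.6166e+00] q6 -0.15
[0.0058, -0.0012, 0.0011] [-0.001, -0.0, 0.102]
[0.0121, -0.0016, 0.0011] [-0.001, -0.0, 0.202]
[0.0179, -0.0015, 0.0011] [-0.001, -0.0, 0.292]
keeper [(np.float64(126.91666666666667), np.float64(2.82)), (np.float64(127.83333333333333), np.float64(2.76)), (np.float64(129.5), np.float64(2.78))]
```

Good: the camera reads about 2.78 and the tool pose implies about 2.85. Now to the limit, creeping at the end.

Emit:
drive_tool(
  series=[
    [0.0, [0.006, -0.001, 0], [0, 0, 0.1]],
    [0.0, [0.011, -0.0015, 0], [0, 0, 0.19]],
    [0.0, [0.015, -0.0015, 0], [0, 0, 0.27]],
    [0.0, [0.017, -0.0015, 0], [0, 0, 0.292]],
    [0.0, [0.018, -0.0015, 0], [0, 0, 0.292]],
  ],
)

```text
time: 17.8
tool_pos: [0.547, 0.0143, 0.035]
ee_rot: [3.141, 0.0, 1.329]
wrist_force: [-0.1, -0.5, -0.5]
width: 0.0004
finger_force: 0.3
```

Emit:
drive_tool(
  series=[
    [0.0, [0.0007, 0, 0], [0, 0, 0]],
    [0.0, [0.0014, 0, 0], [0, 0, 0]],
    [0.0, [0.002, 0, 0], [0, 0, 0]],
  ],
)

```text
time: 18.18
tool_pos: [0.5471, 0.0151, 0.035]
ee_rot: [-3.141, 0.003, 1.327]
wrist_force: [-2.8, -4.7, 1.0]
width: 0.0006
finger_force: 2.7
```

```bash
python3 k.py 3.1416
```

```text
t 18.225 jig [-0.0194 -0.0237  0.035 ] F [-2.48 -4.33  1.92] rpy [-3.1413e+00  2.6000e-03  1.3270e+00] q6 0.17
[-0.0003, -0.0006, 0.001] [-0.0, 0.003, 0.004]
keeper [(np.float64(131.58333333333334), np.float64(3.18)), (np.float64(131.75), np.float64(3.14)), (np.float64(131.75), np.float64(3.16))]
```

The keeper is at its limit: the force is rising and the TCP puts the peg at y = -9.7 mm. I'll press slightly, back straight off, lift and check.

Emit:
drive_tool(
  series=[
    [0.0, [0.001, 0, 0], [0, 0, 0]],
    [0.0, [0.001, 0, 0], [0, 0, 0]],
  ],
)

```text
time: 18.48
tool_pos: [0.5472, 0.0152, 0.035]
ee_rot: [-3.141, 0.004, 1.327]
wrist_force: [-3.0, -6.7, 1.1]
width: 0.0003
finger_force: 3.5
```

Emit:
drive_tool(
  series=[
    [0.0, [-0.003, 0, 0], [0, 0, 0]],
    [0.0, [-0.01, 0, 0], [0, 0, 0]],
    [0.0, [-0.03, 0, 0], [0, 0, 0]],
    [0.0, [-0.04, 0, -0.04], [0, 0, 0]],
    [0.0, [-0.06, 0, -0.09], [0, 0, 0]],
  ],
)

```text
time: 19.1
tool_pos: [0.5318, -0.0416, 0.1244]
ee_rot: [-3.138, -0.0, 1.327]
wrist_force: [0.5, 0.6, 0.6]
width: 0.0005
finger_force: 0.0
```

Emit:
drive_tool(
  series=[
    [0.0, [-0.05, -0.02, -0.02], [0, 0, 0]],
    [0.0, [-0.1, -0.05, -0.03], [0, 0, 0]],
    [0.0, [-0.15, -0.08, -0.03], [0, 0, 0]],
    [0.0, [-0.2, -0.11, -0.03], [0, 0, 0]],
    [0.0, [-0.2, -0.11, -0.03], [0, 0, 0]],
  ],
)

```text
time: 19.73
tool_pos: [0.3757, -0.2113, 0.1552]
ee_rot: [3.141, 0.001, 1.32]
wrist_force: [-0.4, 0.6, -0.1]
width: 0.0009
finger_force: 0.0
```

```bash
python3 row.py; python3 - <<'E'
from go import *
a=imaging.snapshot('top').astype(int)
# bar/peg check in top view: brass score and peg darkness by angle
r=[];k=[]
for th in np.arange(2.8,3.3,.02):
    s=np.linspace(.012,.05,20)
    q=proj("top",J(PJ,np.c_[.042+s*np.cos(th),-.01-s*np.sin(th),np.full_like(s,.032)])).round().astype(int)
    c=a[q[:,1],q[:,0]]; r.append((round(float(np.mean(c[:,0]-c[:,2])),1),round(float(th),2)))
    u=proj("top",J(PJ,[.042+.062*np.cos(th),-.01-.062*np.sin(th),.06]))[0].round().astype(int)
    k.append((int(a[u[1]-1:u[1]+2,u[0]-1:u[0]+2].sum()),round(float(th),2)))
print(sorted(r)[-5:],sorted(k)[:5])
E
```

```text
edges [(-0.0335, -16), (-0.0265, -38), (-0.0165, 55), (-0.0075, -42), (0.0015, 61), (0.0335, -83), (0.0685, 56), (0.1025, -97), (0.1365, 72)]
t 19.775 jig [-0.129  -0.2836  0.1552] F [-0.24  0.36 -0.63] rpy [ 3.1403e+00 -2.0000e-04  1.3221e+00] q6 -0.39
[(87.3, 3.12), (87.3, 3.2), (87.5, 3.14), (87.9, 3.16), (88.0, 3.18)] [(1980, 3.08), (2035, 3.1), (2035, 3.12), (2059, 3.14), (2079, 3.16)]
```

The row edges are at 0, 34, 68, 102 and 136 mm within 1.5 mm, the keeper reads about 3.14, and the arm is clear. Handing in.

```bash
python3 -c "
from bench import robot
print(robot.close_job())"
```

```text
the job is handed in; nothing more can be done
None
```

The job is handed in: the row is home against the end stop, the keeper is pushed round to its limit across the channel, and the arm is clear after about 20 of the 51 s; no verdict was returned.

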